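# Refit the hob's control knob and hold it pressed in

## Robot

A 6-joint arm with a two-finger parallel gripper is mounted at the origin on the work surface. World frame = base frame: x ahead of the robot, y to its left, z up, the work surface at z = 0. Lengths are in mm, angles in rad, forces in N, time in s.
With the tool pointing down it reaches from about 300 to 775 mm from the base axis. Payload 14.6 kg.
Tool frame: the origin (TCP) lies between the finger pads; the fingertips stand 22 mm ahead of it and the grasp point (between the pads) lies 3 mm ahead of it (manip.tcp_to_tips is the distance from the TCP to the fingertips, in mm); y points along the fingers, z is the direction in which the jaws open and shut, and the axes are right-handed (so a half turn about y gives the same grasp; the last joint's range is limited). The gripper opens to 94 mm and grips with 3 to 60 N. Pads are 16 mm wide; open, the fingers measure 119 mm over their backs; the gripper's body (75 mm by 177 mm) begins 78 mm behind the grasp point.
Start: joints at [1.199, 0.3, 1.521, -0, 1.321, -0.067], TCP at [165.054, 524.64, 227.446] pointing down, gripper open.
Joint ranges: [-3.03, 3.03], [-0.79, 2.21], [0.23, 2.52], [-1.04, 4.18], [0, 3.07], [-2.55, 2.55]. Speed limits (rad/s): [2.22, 2.22, 2.57, 3.14, 3.14, 3.14].

## Interface

Orientations are given as [roll, pitch, yaw] about the fixed x, y, z axes, in that order (R = Rz(yaw) Ry(pitch) Rx(roll)).
In Python, from cell import manip gives the robot as it stands.
- The arm moves only by the shell command python3 -m jog 'ROWS' [OPENING] [FORCE]. ROWS is JSON, one flat list of numbers, 6 for each row, row after row: the shift along the tool's x, y, z in mm, then the turn, a rotation vector about the tool's x, y, z in degrees. A call has 1 to 10 rows; each row is the pose to reach, as a shift and turn from the pose commanded when the call began, along the tool's axes at that moment; what a row does not reach only later rows make up. A row lasts 1/12 s, in which the tool goes at most 41.7 mm and 7.16 degrees, less where a joint would pass 70% of its speed; a pose out of reach is approached as far as the arm can. A call with a gripper value outside its range is refused whole. OPENING is the finger opening in mm, from 0 to 94, set as the call begins (- or left out, the last holds). The fingers move at their own pace and stop on an object; FORCE is the grip in N (left out, the last holds). Time passes only in rows, so rows that repeat a pose let the fingers close. It gives the time, the measured TCP pose, the force and the opening at its end, in the units of the state.
- manip.read_state(): the state, without advancing time (a new reading comes with each control period).
- manip.camera(name): name is "scene" or "top" or "wrist"; returns a dict with "img" (384x512x3 uint8, red, green, blue), "intrinsics" (3x3 intrinsics, pixels), "k1" (the pictures are not rectified: a ray, as slopes to the right and down, at radius r is drawn at 1 + k1 r^2 times it, then the intrinsics apply), "origin" and "orientation" of the camera in the world. Camera axes: x right, y down, z forward; pixel columns grow to the right and rows downward; lengths in mm; the calibration is good to about 2 mm. A picture is of the moment at which its call begins. There is no depth.
- manip.sign_off(): hands the job in, once; it reports no verdict.
Trained networks look in a picture, given as the dict that the camera call returned (one of the last four; its "shot" number tells which), for a name from the list of things; names that differ only in an ending like _2 or _b are one class to them, and where a whole thing is asked for, a point or a joint stands for the part that bears it (a point fixed in the world has none). Each returns a list of dicts, best first, with "score" (0 to 1); they miss things now and then, are a little off and sometimes report something else, mostly with a low value. They report only what shows in the picture. A call takes as long as a camera call. They do not tell look-alikes from the thing itself.
- manip.masks_of(thing, picture): "pixels" (384x512 bool, what is visible of it) and "xy" ([column, row] in pixels, amid what is visible of it).
- manip.tip_of(thing, picture): "xy" ([column, row] in pixels: a listed point, or the origin of a listed thing).
The state is a dict: "clock": time; "joints": joint angles; "qd": joint speeds; "effort": joint torques, N m; "eef_pos": TCP position; "eef_rot": TCP orientation; "wrist_force": force on the tool from outside, world axes, zero at the start; "moment": the same for the moment, N m; "finger_gap": finger opening in mm.
Only numpy, scipy, OpenCV 4.12 (cv2) and the standard library are available. Lean on these libraries where they do the work, as an engineer would, in place of code of your own. Each camera call takes 0.05 s, during which the arm holds its last target.

## Task

In the pantry, swing the hob's hinged control guard fully open by its bar handle, right over to its stop. Then pick up the loose control knob, turn it so that its D-shaped bore matches the D-shaped valve stem that the guard covered, push it fully home on the stem and press stem and knob down as far as they go. Finish while still holding the knob pressed in (do not let go), with the guard still open and the groceries standing where they were.

Things in the scene. Friction and masses are not known exactly. Their poses are not given: they have to be found in the camera images.
- hob: Portable single-burner steel hob, fixed to the counter, 320 mm deep (its x) by 300 mm wide (its y); origin on the counter under its centre, top deck 60 mm above the counter. Its edge at -x, nearest the robot, carries the control strip; burner (centre at +50 mm in x) and pan supports stand up to 26 mm over the deck behind the strip.
- guard (a joint): Angle of the guard: 0 closed (flat over the stem), grows as it swings up and over, stop at 2.8 rad. The hinge is free: the guard falls back shut before upright (about 1.57) and falls open on to its stop beyond.
- guard_hinge (a point): Middle of the guard's hinge axis: level, along the hob's x, 36 mm above the deck, at y = -20 mm on the hob; posts 40 mm tall stand 53 mm either side along x. The guard is a white flap 96 mm wide, 4 mm thick, reaching 85 mm from the axis, 80 g; closed it lies level towards the hob's -y, over the stem.
- guard_handle (a point): Middle of the guard's handle: a straight round steel bar 10 mm thick and 84 mm long, parallel to the hinge axis and 130 mm from it, in the plane of the flap, carried by a rod at each end; between bar and flap is an opening 40 mm by 74 mm that a finger can enter from above.
- stem_tip (a point): Centre of the top face of the valve stem, an upright steel shaft of D section: diameter 14 mm with one flat 3 mm from the axis, 1.5 mm chamfer at the top, tip 22 mm above the deck when not pressed, 60 mm from the hinge axis under the guard. x points square out of the flat, z up. The stem does not turn.
- stem (a joint): How far the stem is pressed down in m: 0 up, 0.006 fully in (stop). Spring: about 3 N to start, 8 N fully in.
- knob: Loose black knob, bore down; origin: centre of its underside, z up. Skirt 49 mm across, 18 mm high; on it a bar grip 14 mm wide (y), 44 mm long (x), up to 40 mm height. Bore 14 mm deep, 16 mm across, with a flat 4 mm from the axis on the +x side, where a small nose (32 mm from the axis) and white lines are: the nose must point where the stem's flat faces. Home, the stem's tip meets the bore's end.
- jar: Sealed amber jar with brass lid, 64 mm across, 85 mm tall, standing on the counter; origin at the centre of its underside. A bystander.
- tin: Food tin, 74 mm across, 80 mm tall, standing on the counter; origin at the centre of its underside. A bystander.
- carton: Plain cardboard packet, 50 by 100 by 70 mm tall, standing on the counter; origin at the centre of its underside. A bystander.
There are look-alikes about, which are no part of the job. There is more than one size of the knob; the job needs the largest.

How it is judged (in metres and radians):
On the way, in this order (a step that is already met when the one before it is completed fails the run):
1. the guard is swung open past 2.4 rad (value of joint guard above 2.4 rad), for 0.2 s.
2. the knob is home on the stem, bore matched to the D (z of knob in the frame of stem_tip below -0.0115 m and horizontal distance between knob and stem_tip below 0.004 m and angle between the x axis of knob and the x axis of stem_tip, either way round below 0.35 rad and angle between knob's own z axis and vertical below 0.12 rad), for 0.2 s.
At the end, for the whole second after the job is handed in: Guard open beyond 2.4 rad; knob on the stem with over 11.5 of its 14 mm bore filled, centred within 4 mm, flats matched within 0.35 rad, upright within 0.12 rad, at rest; stem held pressed by over 4 of its 6 mm; fingers still bear on the knob with over 2 N (all of step 2 and value of joint guard above 2.4 rad and value of joint stem above 0.004 m and contact force between the fingers and knob above 2 N and linear speed of knob below 0.02 m/s); the arm keeps its last pose, push and grip.
It fails at once if the jar, tin or carton is shifted by more than 30 mm or tipped (distance of any of jar, tin, carton from where it was at the start of the episode above 0.03 m or angle between any of jar, tin, carton's own z axis and vertical above 0.3 rad).
It also fails if it takes over 61 s, if anything falls off the work surface, if the arm or the gripper's body presses on something with over 40 N, if the wrist force passes 120 N, or if a joint passes its speed limit or range.

## Working session

There is one attempt and no reset: what is moved stays moved. The work goes in short steps, Python scripts to look and compute and a shell command to move; the robot and the scene stay as the last step left them, time stands still between calls to the robot, and variables do not carry over. Pictures are saved under pics/ and viewed, and the job is handed in when it is done.

```bash
ls; mkdir -p pics; cat > h.py <<'E'
import numpy as np, cv2
from scipy.spatial.transform import Rotation as R
from cell import manip
def shot(n,f=None):
    p=manip.camera(n)
    if f: cv2.imwrite('pics/'+f,p['img'][:,:,::-1])
    return p
def Rc(p):
    o=np.array(p['orientation'])
    return o if o.shape==(3,3) else R.from_euler('xyz',o).as_matrix()
def ray(p,uv):
    K=np.array(p['intrinsics']);k=p['k1']
    d=np.array([(uv[0]-K[0,2])/K[0,0],(uv[1]-K[1,2])/K[1,1]]);s=d.copy()
    for _ in range(30): s=d/(1+k*(s@s))
    v=Rc(p)@np.array([s[0],s[1],1]);return np.array(p['origin'],float),v/np.linalg.norm(v)
def onz(p,uv,z):
    o,v=ray(p,uv);return o+v*(z-o[2])/v[2]
def proj(p,X):
    K=np.array(p['intrinsics']);c=Rc(p).T@(np.array(X,float)-np.array(p['origin']))
    s=c[:2]/c[2];s=s*(1+p['k1']*(s@s));return np.array([K[0,0]*s[0]+K[0,2],K[1,1]*s[1]+K[1,2]])
def tri(obs):
    A=np.zeros((3,3));b=np.zeros(3)
    for p,uv in obs:
        o,v=ray(p,uv);M=np.eye(3)-np.outer(v,v);A+=M;b+=M@o
    return np.linalg.solve(A,b)
E
python3 - <<'E'
from h import *
np.set_printoptions(precision=1,suppress=True)
s=shot('scene','s1.png');t=shot('top','t1.png');w=shot('wrist','w1.png')
print(s['orientation'],s['origin'],t['origin'],t['orientation'],w['origin'],w['orientation'],s['k1'])
for p,n in((s,'s'),(t,'t')):
    for th in('hob','guard_hinge','guard_handle','stem_tip','knob','jar','tin','carton'):
        try: print(n,th,[(np.round(d['xy'],1),round(d['score'],2)) for d in manip.tip_of(th,p)][:4])
        except Exception as e: print(n,th,e)
print(manip.read_state())
E
```

```text
pics
[-2.2  0.   0.7] [1089.  -579.9  601.2] [ 328.8  -16.3 1251. ] [-2.9  0.  -1.5] [ 90.8 547.9 384.7] [2.9 0.  1.3] 0.0011506961673380107
s hob [(array([282.3, 208.2]), 0.57)]
s guard_hinge [(array([244.8, 169.6]), 0.84)]
s guard_handle [(array([209.9, 188.6]), 0.57)]
s stem_tip []
s knob [(array([126.6, 273.2]), 0.94), (array([141.8, 297.9]), 0.89), (array([132.8, 242.3]), 0.72), (array([283.8, 212.1]), 0.16)]
s jar [(array([305.4, 154.4]), 0.85)]
s tin [(array([208.8, 317.1]), 0.8)]
s carton [(array([352.4, 178.5]), 0.95)]
t hob [(array([243.1, 185.1]), 0.93)]
t guard_hinge [(array([241.5, 213. ]), 0.9)]
t guard_handle [(array([283.5, 214.4]), 0.61)]
t stem_tip []
t knob [(array([354.8, 239.2]), 0.72), (array([335.3, 259.6]), 0.58), (array([360.3, 211.2]), 0.55)]
t jar [(array([147.1, 210.7]), 0.62)]
t tin [(array([349. , 169.4]), 0.97), (array([243.1, 212.5]), 0.4)]
t carton [(array([166.4, 154. ]), 0.77)]
{'clock': 0.95, 'joints': array([ 1.2,  0.3,  1.5,  0. ,  1.3, -0.1]), 'qd': array([-0.,  0.,  0., -0., -0.,  0.]), 'effort': array([ -0. , -53.2, -35.3,   0.1,   0. ,  -0. ]), 'eef_pos': array([165. , 524.6, 227.5]), 'eef_rot': array([-1.6,  0. , -0.3]), 'wrist_force': array([-0.4, -0.1, -0.6]), 'moment': array([-0., -0., -0.]), 'finger_gap': 93.72975043705625}
```

View pics/s1.png

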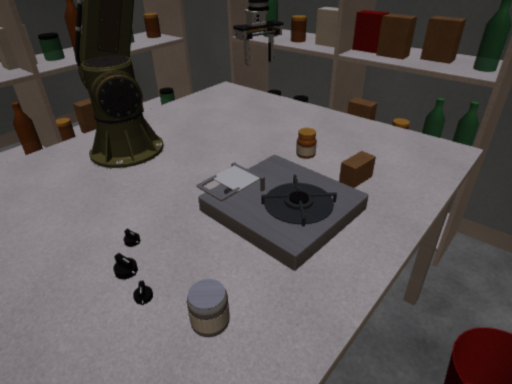

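View pics/t1.png

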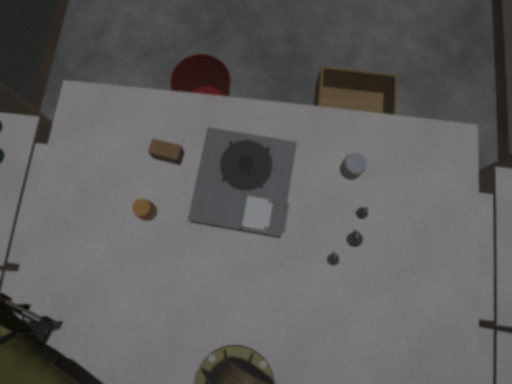

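```bash
python3 - <<'E'
import cv2
t=cv2.imread('pics/t1.png');s=cv2.imread('pics/s1.png')
a=cv2.resize(t[150:290,200:400],None,fx=4,fy=4,interpolation=cv2.INTER_CUBIC)
b=cv2.resize(s[140:330,90:290],None,fx=3,fy=3,interpolation=cv2.INTER_CUBIC)
cv2.imwrite('pics/t1c.png',a);cv2.imwrite('pics/s1c.png',b)
E
```

```text
(no output)
```

View pics/t1c.png

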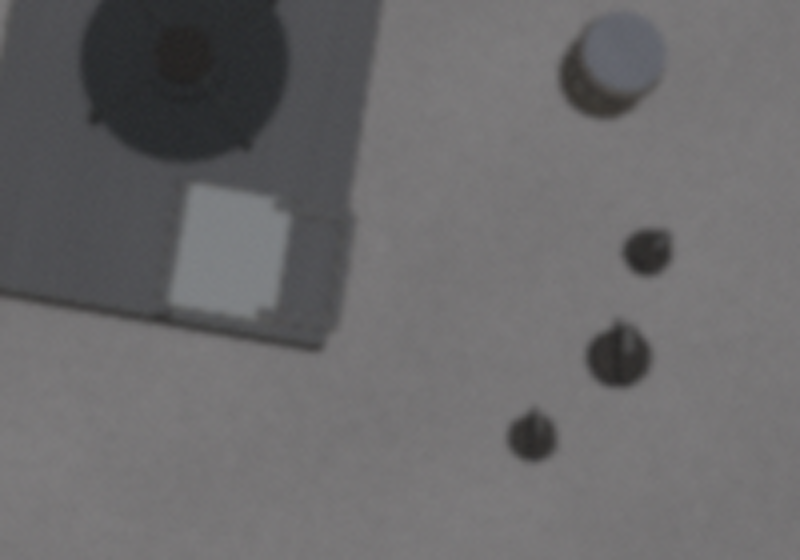

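View pics/s1c.png

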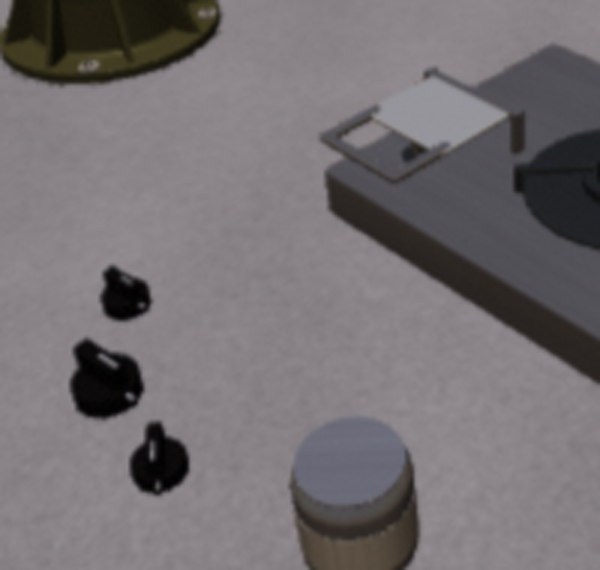

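Scene: the hob is in the middle, with its guard closed at top-image (258,213) and the handle to its right. The largest knob is the middle one, at top (355,239) and scene (125,265). The smaller look-alikes are on either side of it.

```bash
python3 - <<'E'
from h import *
np.set_printoptions(precision=1,suppress=True)
s=shot('scene');t=shot('top')
# knob
def best(th,p,i=0): 
    m=manip.masks_of(th,p); return m
for th,z in(('jar',85),('tin',80),('carton',70)):
    a=manip.tip_of(th,s)[0]['xy'];b=manip.tip_of(th,t)[0]['xy'];print(th,onz(s,a,0),onz(t,b,0))
for d in manip.tip_of('knob',s)[:3]: print('kn s',d['xy'],onz(s,d['xy'],0))
for d in manip.tip_of('knob',t)[:3]: print('kn t',d['xy'],onz(t,d['xy'],0))
for th in('guard_hinge','guard_handle'):
    a=manip.tip_of(th,s)[0]['xy'];b=manip.tip_of(th,t)[0]['xy'];X=tri([(s,a),(t,b)]);print(th,X,onz(s,a,96),onz(t,b,96),a,b)
print('hob',onz(t,manip.tip_of('hob',t)[0]['xy'],0),onz(s,manip.tip_of('hob',s)[0]['xy'],0))
m=manip.masks_of('hob',t)[0]['pixels'];print(m.sum())
c=cv2.findContours(m.astype(np.uint8),cv2.RETR_EXTERNAL,cv2.CHAIN_APPROX_NONE)[0];c=max(c,key=len)
r=cv2.boxPoints(cv2.minAreaRect(c));print(r);
for q in r: print(onz(t,q,60))
# manual corners of deck in top img
for q in [(208.5,128.5),(296,142),(281,235.5),(189.5,220)]: print(q,onz(t,q,60))
for th in('knob',):
  for d in manip.masks_of(th,t): print(d['score'],d['pixels'].sum(),d['xy'])
  for d in manip.masks_of(th,s): print(d['score'],d['pixels'].sum(),d['xy'])
E
```

```text
jar [507.2 357.5   0. ] [503.9 352.2   0. ]
tin [ 723.4 -300.6    0. ] [ 737.9 -296.4    0. ]
carton [694.4 315.2   0. ] [715.2 318.   -0. ]
kn s [129.9, 241.7] [ 418.4 -272.5    0. ]
kn s [143.9, 298.0] [ 586.5 -353.     0. ]
kn s [127.1, 274.0] [ 503.4 -337.1    0. ]
kn t [360.3, 209.2] [ 594.4 -349.1    0. ]
kn t [354.9, 236.3] [ 502.1 -336.8    0. ]
kn t [331.8, 259.7] [ 417.8 -267.     0. ]
guard_hinge [529.6  35.7  85.6] [540.3  22.1  96. ] [528.6  36.1  96. ] [246.9, 174.0] [242.2, 210.3]
guard_handle [521.2 -95.1 103. ] [511.7 -90.7  96. ] [524.1 -93.5  96. ] [207.6, 189.3] [284.2, 216.6]
hob [626.9  49.8   0. ] [631.4  42.9   0. ]
9136
[[187.2 222. ]
 [203.3 125.4]
 [299.4 141.4]
 [283.3 238.1]]
[477.6 205.   60. ]
[803.7 200.8  60. ]
[ 784.5 -121.1   60. ]
[462.7 -99.8  60. ]
(208.5, 128.5) [794.7 181.9  60. ]
(296, 142) [ 781.1 -110.    60. ]
(281, 235.5) [469.8 -91.9  60. ]
(189.5, 220) [484.9 198.6  60. ]
0.68 118 [335.6, 259.8]
0.58 132 [362.0, 213.2]
0.51 200 [354.1, 237.0]
0.45 1148 [259.5, 213.0]
0.87 501 [123.6, 270.2]
0.85 358 [140.5, 294.0]
0.46 209 [127.2, 237.9]
```

```bash
cat >> h.py <<'E'
np.set_printoptions(precision=2,suppress=True)
def rel(pos,yaw_x,st=None):
    """target TCP pos, yaw of tool x in world, tool down -> tool-frame shift & rotvec deg (from measured pose)"""
    st=st or manip.read_state()
    R0=R.from_euler('xyz',st['eef_rot']); Rt=R.from_euler('xyz',[-np.pi/2,0,yaw_x])
    sh=R0.inv().apply(np.array(pos)-st['eef_pos']); rv=np.degrees((R0.inv()*Rt).as_rotvec())
    print('rel',sh,rv)
E
python3 - <<'E'
from h import *
print(manip.read_state()['eef_rot']);rel([460,-70,330],-0.05)
E
```

```text
[-1.57  0.   -0.3 ]
rel [ 459.81 -102.57 -478.71] [ -0.  -14.6  -0. ]
```

```bash
python3 -m jog '[27,-10,-28,0,-2,0, 60,-30,-60,0,-4,0, 92,-50,-94,0,-6,0, 125,-61,-128,0,-8,0, 155,-70,-160,0,-9,0, 185,-80,-190,0,-9,0, 215,-90,-220,0,-9,0, 243,-100,-250,0,-9,0, 270,-102,-280,0,-9,0, 290,-102,-300,0,-9,0]' 94
python3 - <<'E'
from h import *
rel([460,-70,330],-0.05)
E
```

```text
clock: 2.73
eef_pos: [344.5, 164.6, 329.4]
eef_rot: [-1.57, -0.002, -0.147]
wrist_force: [1.0, 0.0, -1.0]
finger_gap: 94.0
rel [ 148.64   -0.53 -215.09] [-0.05 -5.58  0.1 ]
```

```bash
python3 -m jog '[22,0,-32,0,-1,0, 45,0,-64,0,-2,0, 67,0,-96,0,-3,0, 90,0,-129,0,-4,0, 112,0,-161,0,-5,0, 133,0,-192,0,-5.5,0, 148,0,-214,0,-5.5,0, 148,0,-214,0,-5.5,0, 148,0,-214,0,-5.5,0]' 94
python3 - <<'E'
from h import *
w=shot('wrist','w2.png');s=shot('scene','s2.png')
print(manip.read_state()['eef_pos'],w['origin'],w['orientation'])
for th in('guard_hinge','guard_handle','stem_tip','knob','hob'):
    print(th,[(np.round(d['xy'],1),round(d['score'],2),onz(w,d['xy'],96 if 'guard' in th else 82 if 'stem' in th else 0)) for d in manip.tip_of(th,w)][:4])
E
```

```text
clock: 3.48
eef_pos: [459.2, -67.9, 327.9]
eef_rot: [-1.571, 0.001, -0.054]
wrist_force: [0.2, -0.3, -0.6]
finger_gap: 93.9
[458.87 -66.46 328.36] [381.64 -63.69 485.74] [ 2.87 -0.    1.52]
guard_hinge [(array([336.7, 217.6]), 0.62, array([531.54,  35.95,  96.  ]))]
guard_handle [(array([235.1, 214.4]), 0.87, array([520.23, -94.45,  96.  ])), (array([327.5, 255.9]), 0.28, array([585.32,  24.61,  96.  ]))]
stem_tip []
knob [(array([118.4, 136.8]), 0.97, array([ 421.98, -268.81,    0.  ])), (array([ 86.5, 237.9]), 0.76, array([ 582.46, -348.54,    0.  ])), (array([ 88.3, 180.8]), 0.59, array([ 487.  , -327.14,    0.  ]))]
hob [(array([327. , 256.6]), 0.71, array([636.73,  45.54,   0.  ]))]
```

View pics/w2.png

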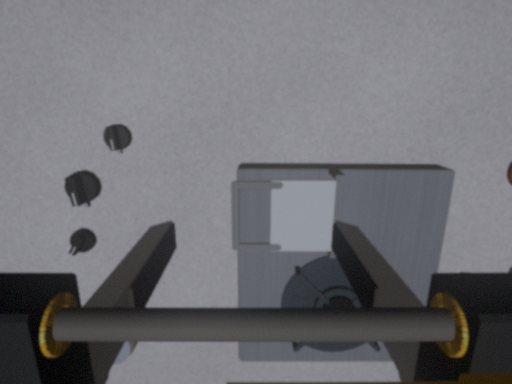

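The wrist view shows the bar handle as a vertical line at column 235, rows 183–249, and the white flap between columns 271 and 335. The knobs are at upper left, the largest at (83,186).

```bash
python3 - <<'E'
import cv2
w=cv2.imread('pics/w2.png')
cv2.imwrite('pics/w2c.png',cv2.resize(w[150:280,215:360],None,fx=5,fy=5,interpolation=cv2.INTER_CUBIC))
cv2.imwrite('pics/w2k.png',cv2.resize(w[110:270,50:150],None,fx=5,fy=5,interpolation=cv2.INTER_CUBIC)[:600])
E
```

```text
(no output)
```

View pics/w2c.png

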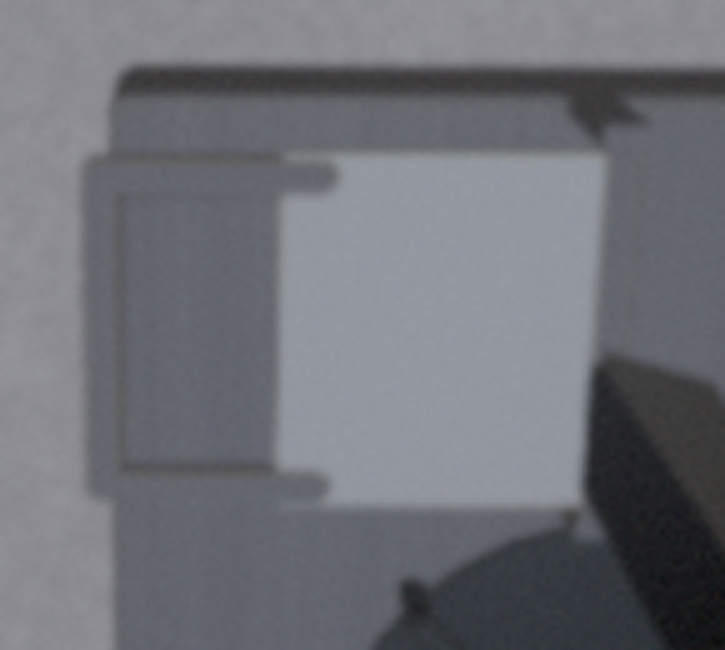

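View pics/w2k.png

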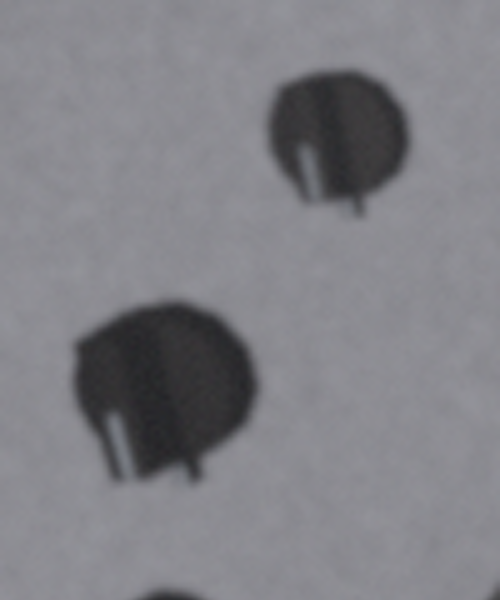

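```bash
python3 - <<'E'
from h import *
w=shot('wrist');s=shot('scene')
f=lambda x,y:(x/5+215-.4,y/5+150-.4)
b0=onz(w,f(100,160),96);b1=onz(w,f(104,495),96);print('bar',b0,b1,(b0+b1)/2,np.degrees(np.arctan2(*(b1-b0)[1::-1])))
for q in [(283,150),(607,150),(585,508),(276,508)]: print('flap',onz(w,f(*q),98))
# front top edge of hob near -x
e0=onz(w,f(125,95),60);e1=onz(w,(446,172),60);print('edge',e0,e1)
k=lambda x,y:(x/5+50-.4,y/5+110-.4)
print('knob nose',onz(w,k(198,480),4),'skirt left/right',onz(w,k(258,385),9))
for t in ('guard_handle','guard_hinge'):
  a=manip.tip_of(t,s)[0]['xy'];b=manip.tip_of(t,w)[0]['xy'];print(t,tri([(s,a),(w,b)]))
E
```

```text
bar [477.32 -90.69  96.  ] [568.77 -95.6   96.  ] [523.05 -93.15  96.  ] -3.07432662535431
flap [476.52 -45.01  98.  ]
flap [480.49  35.42  98.  ]
flap [577.93  31.54  98.  ]
flap [573.81 -50.22  98.  ]
edge [468.48 -85.39  60.  ] [486.89 194.96  60.  ]
knob nose [ 527.63 -330.09    4.  ] skirt left/right [ 496.46 -302.92    9.  ]
guard_handle [520.73 -97.51  97.02]
guard_hinge [529.17  32.   100.21]
```

```bash
python3 - <<'E'
from h import *
rel([522,-95.5,160],-0.055)
E
```

```text
rel [ 64.26 168.34 -25.24] [0.  0.2 0. ]
```

```bash
python3 -m jog '[15,35,-6,0,0,0, 30,70,-12,0,0,0, 45,105,-18,0,0,0, 55,140,-22,0,0,0, 64,168,-25,0,0,0, 64,168,-25,0,0,0, 64,168,-25,0,0,0]' 40 15
python3 - <<'E'
from h import *
w=shot('wrist','w3.png');s=shot('scene','s3.png')
cv2.imwrite('pics/s3c.png',cv2.resize(s['img'][120:230,180:310,::-1],None,fx=5,fy=5,interpolation=cv2.INTER_CUBIC))
rel([522,-95.5,99],-0.055)
E
```

```text
clock: 4.72
eef_pos: [521.4, -95.3, 160.0]
eef_rot: [-1.57, 0.002, -0.052]
wrist_force: [-0.1, -0.1, 1.6]
finger_gap: 50.9
rel [-0.32 63.43 -0.13] [0.03 0.19 0.14]
```

View pics/w3.png

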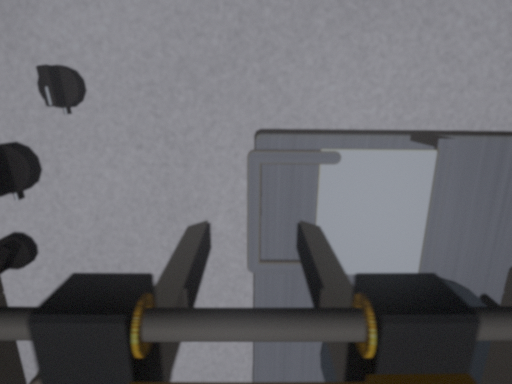

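View pics/s3c.png

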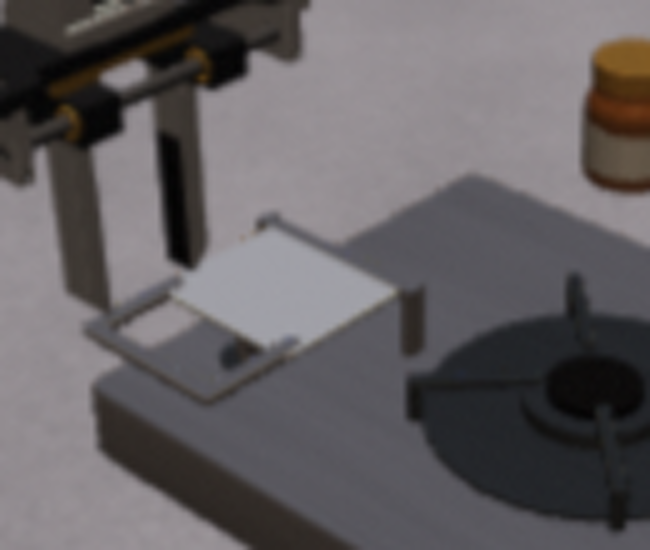

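The fingers straddle the bar line at column 254, with the right finger above the opening, so I'll descend and grip.

```bash
python3 -m jog '[0,20,0,0,0,0, 0,40,0,0,0,0, 0,55,0,0,0,0, 0,61,0,0,0,0, 0,61,0,0,0,0, 0,61,0,0,0,0]' 40 15
python3 -m jog '[0,0,0,0,0,0, 0,0,0,0,0,0, 0,0,0,0,0,0, 0,0,0,0,0,0, 0,0,0,0,0,0, 0,0,0,0,0,0]' 0 15
python3 - <<'E'
from h import *
w=shot('wrist','w4.png');s=shot('scene','s4.png')
cv2.imwrite('pics/s4c.png',cv2.resize(s['img'][120:230,180:310,::-1],None,fx=5,fy=5,interpolation=cv2.INTER_CUBIC))
print(manip.read_state())
E
```

```text
clock: 5.32
eef_pos: [522.3, -95.4, 101.0]
eef_rot: [-1.571, -0.002, -0.052]
wrist_force: [-0.3, 0.8, 0.0]
finger_gap: 40.1
clock: 5.82
eef_pos: [521.9, -95.1, 99.5]
eef_rot: [-1.57, -0.0, -0.052]
wrist_force: [-0.1, 3.2, 2.2]
finger_gap: 9.2
{'clock': 5.9167, 'joints': array([-0.25,  0.4 ,  1.71,  0.  ,  1.03, -1.77]), 'qd': array([-0.,  0., -0., -0., -0., -0.]), 'effort': array([ -1.92, -52.53, -29.76,  -0.82,  -0.17,  -0.03]), 'eef_pos': array([521.88, -95.1 ,  99.51]), 'eef_rot': array([-1.57, -0.  , -0.05]), 'wrist_force': array([-0.2 ,  3.83,  2.98]), 'moment': array([ 0.7 , -0.01, -0.04]), 'finger_gap': 9.159881433902822}
```

View pics/s4c.png

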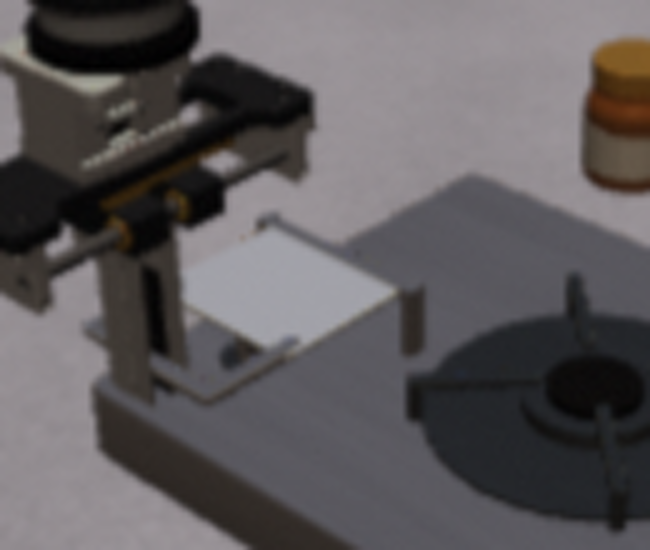

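```bash
python3 -m jog '[0,-19,1,0,0,0, 0,-38,6,0,0,0, 0,-56,13,0,0,0, 0,-73,23,0,0,0, 0,-89,35,0,0,0, 0,-102,49,0,0,0, 0,-113,65,0,0,0, 0,-113,65,0,0,0, 0,-113,65,0,0,0]' 0 15
python3 - <<'E'
from h import *
s=shot('scene','s5.png')
cv2.imwrite('pics/s5c.png',cv2.resize(s['img'][80:210,170:310,::-1],None,fx=4,fy=4,interpolation=cv2.INTER_CUBIC))
E
```

```text
clock: 6.67
eef_pos: [525.5, -31.0, 213.7]
eef_rot: [-1.573, -0.002, -0.051]
wrist_force: [-3.7, -7.6, 12.5]
finger_gap: 9.6
```

View pics/s5c.png

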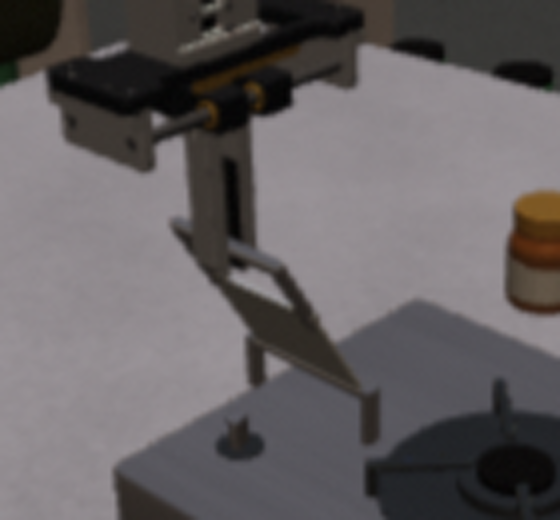

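```bash
python3 -m jog '[0,-10,17,0,0,0, 0,-16,36,0,0,0, 0,-19,55,0,0,0, 0,-19,75,0,0,0, 0,-16,95,0,0,0, 0,-10,114,0,0,0, 0,-1,131,0,0,0, 0,10,148,0,0,0, 0,24,162,0,0,0, 0,39,174,0,0,0]' 0 15
python3 - <<'E'
from h import *
s=shot('scene','s6.png')
cv2.imwrite('pics/s6c.png',cv2.resize(s['img'][80:210,170:310,::-1],None,fx=4,fy=4,interpolation=cv2.INTER_CUBIC))
print(manip.read_state()['wrist_force'],manip.read_state()['eef_pos'])
E
```

```text
clock: 7.55
eef_pos: [534.7, 143.8, 172.7]
eef_rot: [-1.571, -0.002, -0.051]
wrist_force: [4.1, -4.8, -1.9]
finger_gap: 9.1
[11.13  9.44  0.88] [534.22 145.42 169.83]
```

View pics/s6c.png

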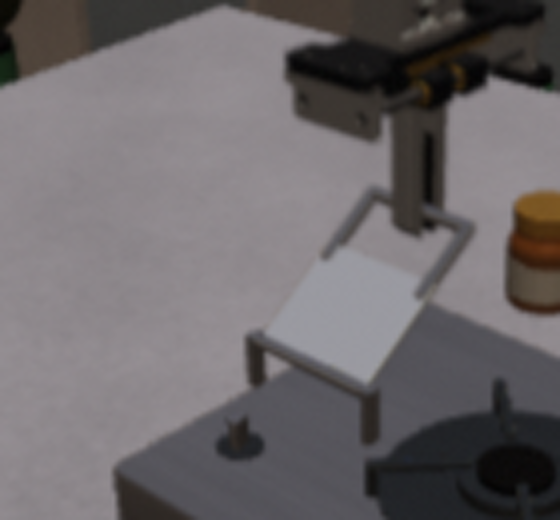

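```bash
python3 -m jog '[0,8,5,0,0,0, 0,16,9,0,0,0, 0,24,12,0,0,0, 0,26,13,0,0,0, 0,26,13,0,0,0]' 0 15
python3 -m jog '[0,0,0,0,0,0, 0,0,0,0,0,0, 0,0,0,0,0,0, 0,0,0,0,0,0, 0,0,0,0,0,0]' 36 15
python3 -m jog '[0,-20,0,0,0,0, 0,-45,0,0,0,0, 0,-80,0,0,0,0, 0,-110,0,0,0,0, 0,-130,0,0,0,0, 0,-130,0,0,0,0]' 36 15
python3 - <<'E'
from h import *
s=shot('scene','s7.png')
cv2.imwrite('pics/s7c.png',cv2.resize(s['img'][80:210,170:310,::-1],None,fx=4,fy=4,interpolation=cv2.INTER_CUBIC))
print([(d['xy'],d['score'],onz(s,d['xy'],82)) for d in manip.tip_of('stem_tip',s)])
rel([430,-210,330],-0.05)
E
```

```text
clock: 8.02
eef_pos: [535.2, 156.5, 146.5]
eef_rot: [-1.57, -0.001, -0.052]
wrist_force: [4.9, 2.2, 1.8]
finger_gap: 9.4
clock: 8.43
eef_pos: [534.7, 156.2, 147.2]
eef_rot: [-1.571, 0.0, -0.052]
wrist_force: [-0.2, -0.3, 0.1]
finger_gap: 35.2
clock: 8.93
eef_pos: [535.7, 156.5, 282.0]
eef_rot: [-1.569, -0.007, -0.052]
wrist_force: [0.1, -0.1, 0.5]
finger_gap: 35.9
[([231.3, 185.1], 0.39, array([529.19, -26.09,  82.  ]))]
rel [ -85.64  -52.73 -371.21] [-0.01 -0.1   0.04]
```

View pics/s7c.png

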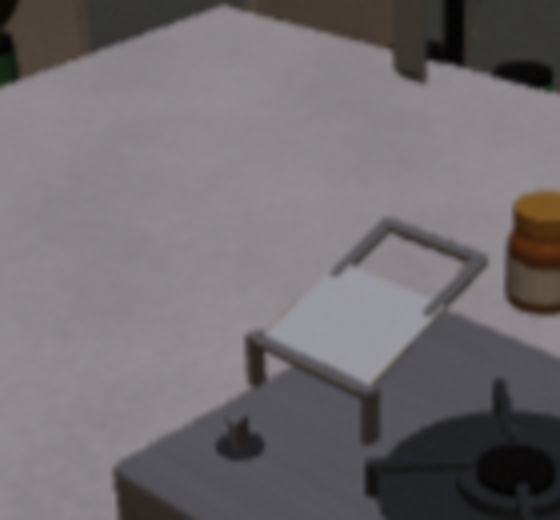

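```bash
python3 -m jog '[-1,0,-40,0,0,0, -2,0,-80,0,0,0, -3,0,-120,0,0,0, -4,20,-155,0,0,0, -4,50,-182,0,0,0, -4,85,-182,0,0,0, -4,118,-182,0,0,0, -4,122,-182,0,0,0, -4,122,-182,0,0,0]' 36 15
python3 - <<'E'
from h import *
w=shot('wrist','w5.png');print(manip.read_state()['eef_pos'])
print([(d['xy'],d['score'],onz(w,d['xy'],82)) for d in manip.tip_of('stem_tip',w)])
d=manip.tip_of('stem_tip',w)
u,v=map(int,d[0]['xy']) if d else (256,192)
cv2.imwrite('pics/w5c.png',cv2.resize(w['img'][max(v-40,0):v+40,u-50:u+50,::-1],None,fx=7,fy=7,interpolation=cv2.INTER_CUBIC));print(u-50,v-40)
E
```

```text
clock: 9.78
eef_pos: [520.2, -25.1, 153.4]
eef_rot: [-1.57, 0.005, -0.052]
wrist_force: [0.5, 0.2, -0.6]
finger_gap: 36.2
[521.34 -25.04 155.48]
[([255.0, 208.4], 0.81, array([519.92, -23.73,  82.  ]))]
205 168
```

View pics/w5.png

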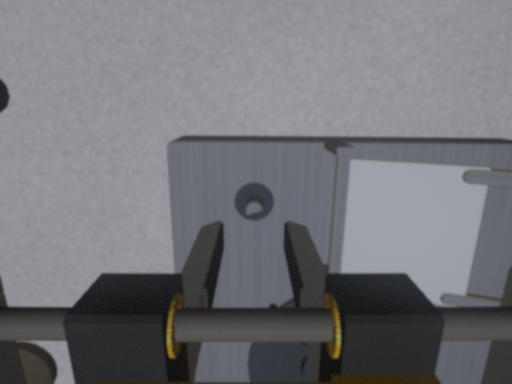

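View pics/w5c.png

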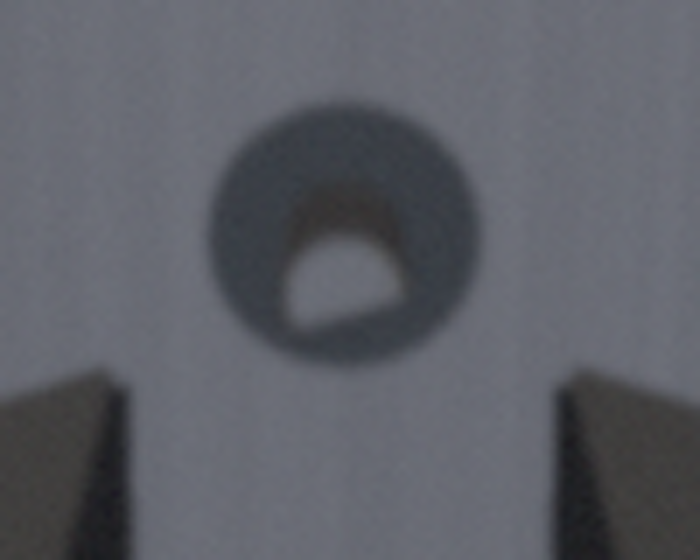

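```bash
python3 - <<'E'
from h import *
w=shot('wrist');f=lambda x,y:((x+.5)/7-.5+205,(y+.5)/7-.5+168)
P=np.array([onz(w,f(*q),82)[:2] for q in [(287,300),(297,262),(320,242),(345,235),(372,242),(392,262),(403,290)]])
A=np.c_[2*P,np.ones(len(P))];x=np.linalg.lstsq(A,(P**2).sum(1),rcond=None)[0];print('c',x[:2],'r',np.sqrt(x[2]+x[:2]@x[:2]))
a,b=onz(w,f(298,330),82),onz(w,f(403,296),82);d=b-a;n=np.array([d[1],-d[0]]);print('flat ends',a,b,'yaw normal',np.degrees(np.arctan2(n[1],n[0])),'dist from c',(x[:2]-a[:2])@n/np.linalg.norm(n))
for z in(60,):
  c=[onz(w,f(*q),z)[:2] for q in [(345,98),(345,368),(208,232),(480,232)]];print('disc',(c[0]+c[1])/2,(c[2]+c[3])/2,np.linalg.norm(c[0]-c[1]),np.linalg.norm(c[2]-c[3]))
s=shot('scene')
print(tri([(s,manip.tip_of('stem_tip',s)[0]['xy']),(w,manip.tip_of('stem_tip',w)[0]['xy'])]))
rel([460,-300,260],-0.05)
E
```

```text
c [524.22 -24.68] r 6.307586366983187
flat ends [528.43 -30.02  82.  ] [525.07 -18.36  82.  ] yaw normal 16.071338011484606 dist from c -2.567427948557957
disc [524.79 -24.65] [524.38 -24.75] 33.54965972038015 32.22930080146891
[521.29 -21.79  78.65]
rel [ -47.43 -103.59 -277.76] [ 0.01 -0.08  0.11]
```

```bash
python3 -m jog '[2,-10,-40,0,0,0, 4,-20,-80,0,0,0, 6,-20,-120,0,0,0, 8,-20,-160,0,0,0, 10,-20,-200,0,0,0, 12,-20,-240,0,0,0, 14,-20,-280,0,0,0, 16,-16,-308,0,0,0, 16,-16,-308,0,0,0, 16,-16,-308,0,0,0]' 46 15
python3 - <<'E'
from h import *
w=shot('wrist','w6.png');print(manip.read_state()['eef_pos'])
L=manip.tip_of('knob',w);print([(d['xy'],d['score'],onz(w,d['xy'],0)) for d in L])
E
```

```text
clock: 10.97
eef_pos: [521.1, -334.7, 171.2]
eef_rot: [-1.571, 0.0, -0.054]
wrist_force: [-0.6, 1.5, 0.1]
finger_gap: 46.1
[ 521.38 -333.54  171.43]
[([240.9, 234.7], 0.73, array([ 584.68, -351.68,    0.  ])), ([257.6, 148.0], 0.57, array([ 489.97, -328.58,    0.  ])), ([319.6, 71.8], 0.57, array([ 419.44, -265.18,    0.  ]))]
```

View pics/w6.png

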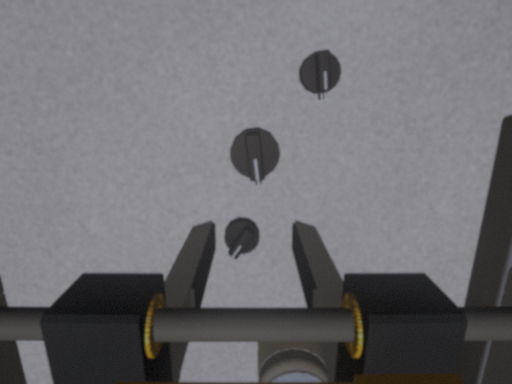

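The largest knob is at (255,155), with its grip bar vertical in the picture and its nose pointing down to about (258,184). I'll zoom in to get its pose.

```bash
python3 - <<'E'
import cv2
w=cv2.imread('pics/w6.png')
cv2.imwrite('pics/w6c.png',cv2.resize(w[120:195,215:300],None,fx=8,fy=8,interpolation=cv2.INTER_CUBIC))
E
```

```text
(no output)
```

View pics/w6c.png

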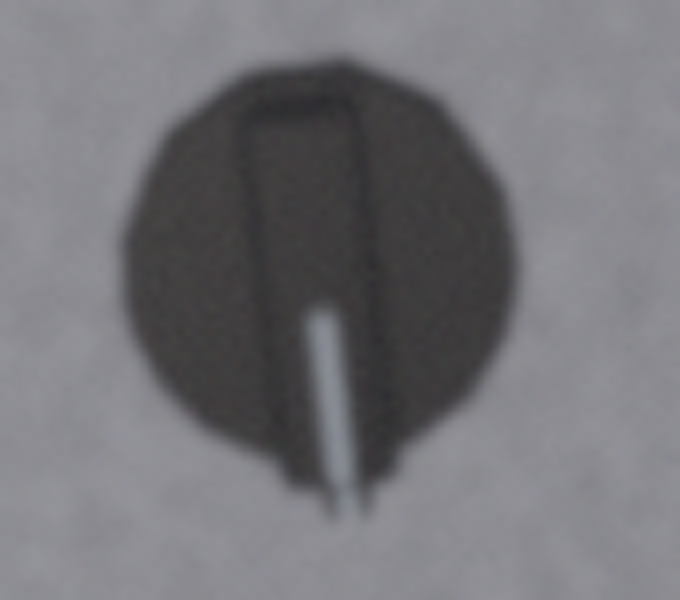

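```bash
python3 - <<'E'
from h import *
w=shot('wrist');f=lambda x,y:((x+.5)/8-.5+215,(y+.5)/8-.5+120)
a,b=onz(w,f(320,310),40),onz(w,f(343,485),40);d=b-a;print('line yaw',np.degrees(np.arctan2(d[1],d[0])),a,b)
for p,q in(((250,130),(280,450)),((358,110),(392,440))):
  a,b=onz(w,f(*p),40),onz(w,f(*q),40);d=b-a;print('side',np.degrees(np.arctan2(d[1],d[0])),a,b)
L,Rr,T=onz(w,f(125,262),18),onz(w,f(517,262),18),onz(w,f(335,60),18);print('skirt',L,Rr,(L+Rr)/2,T)
N=onz(w,f(350,515),8);print('nose',N)
P=np.array([onz(w,f(*q),18)[:2] for q in [(125,240),(170,140),(250,68),(345,60),(440,105),(500,190),(517,260),(495,360),(140,330),(200,420)]])
A=np.c_[2*P,np.ones(len(P))];x=np.linalg.lstsq(A,(P**2).sum(1),rcond=None)[0];print('c',x[:2],'r',np.sqrt(x[2]+x[:2]@x[:2]))
rel([x[0],x[1],100],np.radians(5))
E
```

```text
line yaw 4.5928976476099335 [ 494.19 -330.37   40.  ] [ 514.75 -328.72   40.  ]
side 2.172255324062368 [ 473.54 -337.17   40.  ] [ 510.24 -335.78   40.  ]
side 3.343499838161239 [ 471.94 -325.05   40.  ] [ 509.71 -322.84   40.  ]
skirt [ 490.93 -353.88   18.  ] [ 493.32 -306.27   18.  ] [ 492.13 -330.07   18.  ] [ 468.04 -327.22   18.  ]
nose [ 526.61 -327.99    8.  ]
c [ 492.28 -330.12] r 24.05355505669722
rel [-29.59  71.81   1.04] [ 0.01 -7.9   0.02]
```

```bash
python3 -m jog '[-10,20,0,0,-3,0, -20,45,0,0,-6.8,0, -29,72,1,0,-6.8,0, -29,72,1,0,-6.8,0, -29,72,1,0,-6.8,0]' 46 30
python3 - <<'E'
from h import *
w=shot('wrist','w7.png');print(manip.read_state()['eef_pos'])
rel([492.4,-330,43],np.radians(3.7))
E
```

```text
clock: 11.53
eef_pos: [492.7, -330.2, 99.6]
eef_rot: [-1.57, 0.001, 0.067]
wrist_force: [0.0, -0.3, 0.9]
finger_gap: 46.1
[ 493.53 -330.88  100.96]
rel [-1.14 57.95  1.01] [0.05 0.16 0.07]
```

View pics/w7.png

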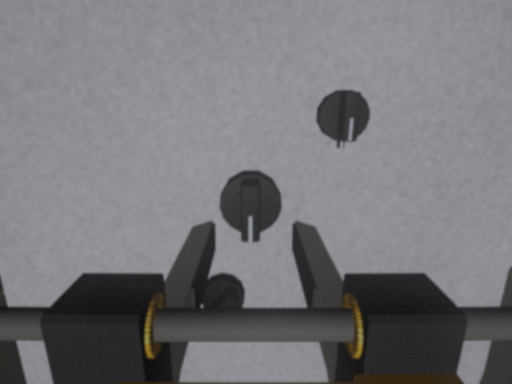

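```bash
python3 -m jog '[0,20,0,0,0,0, 0,40,0,0,0,0, 0,52,0,0,0,0, 0,56,0,0,0,0, 0,56.5,0,0,0,0, 0,56.5,0,0,0,0]' 46 30
python3 -m jog '[0,0,0,0,0,0, 0,0,0,0,0,0, 0,0,0,0,0,0, 0,0,0,0,0,0, 0,0,0,0,0,0, 0,0,0,0,0,0, 0,0,0,0,0,0]' 5 40
python3 - <<'E'
from h import *
w=shot('wrist','w8.png');s=shot('scene','s8.png');print(manip.read_state())
cv2.imwrite('pics/s8c.png',cv2.resize(s['img'][190:320,70:220,::-1],None,fx=4,fy=4,interpolation=cv2.INTER_CUBIC))
E
```

```text
clock: 12.08
eef_pos: [493.2, -331.4, 44.0]
eef_rot: [-1.572, -0.001, 0.067]
wrist_force: [0.9, -0.8, 1.0]
finger_gap: 45.8
clock: 12.67
eef_pos: [492.6, -331.2, 43.0]
eef_rot: [-1.571, -0.0, 0.067]
wrist_force: [-0.7, 0.7, 1.9]
finger_gap: 13.6
{'clock': 12.7667, 'joints': array([-0.65,  0.6 ,  1.55, -0.  ,  0.99, -2.29]), 'qd': array([-0.,  0.,  0., -0.,  0., -0.]), 'effort': array([ -0.01, -61.8 , -28.66,  -0.04,  -0.2 ,  -0.  ]), 'eef_pos': array([ 492.58, -331.21,   43.02]), 'eef_rot': array([-1.57, -0.  ,  0.07]), 'wrist_force': array([-0.8 , -0.4 ,  3.74]), 'moment': array([0.15, 0.11, 0.01]), 'finger_gap': 13.555551394556135}
```

View pics/w8.png

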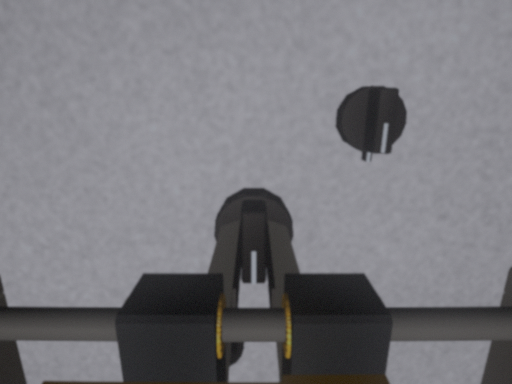

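View pics/s8c.png

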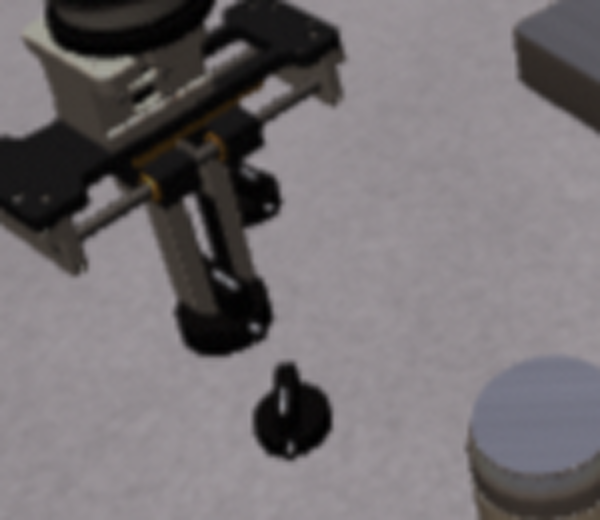

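```bash
python3 -m jog '[0,-15,0,0,0,0, 0,-45,0,0,0,0, 0,-80,0,0,0,0, 0,-110,0,0,0,0, 0,-120,0,0,0,0, 0,-120,0,0,0,0]' 5 40
python3 - <<'E'
from h import *
w=shot('wrist','w9.png');st=manip.read_state();print(st['eef_pos'],st['eef_rot'],st['finger_gap'],st['wrist_force'])
cv2.imwrite('pics/w9c.png',cv2.resize(w['img'][175:295,200:310,::-1],None,fx=5,fy=5,interpolation=cv2.INTER_CUBIC))
p,ya=st['eef_pos'],st['eef_rot'][2]
c,s_=np.cos(ya),np.sin(ya)
# predicted skirt circle edge & bar if knob centred at TCP axis
for dx in(-2,0,2):
  pts=[proj(w,[p[0]+c*(dx+24.5*np.cos(t))-s_*24.5*np.sin(t),p[1]+s_*(dx+24.5*np.cos(t))+c*24.5*np.sin(t),p[2]-43+18]) for t in (np.pi,np.pi/2,-np.pi/2)]
  bars=[proj(w,[p[0]+c*(dx+u),p[1]+s_*(dx+u),p[2]-43+40]) for u in(-22,22)]
  print(dx,[(q-[200,175])*5+2 for q in pts+bars])
rel([524.5,-24.8,170],np.radians(16))
E
```

```text
clock: 13.27
eef_pos: [493.3, -331.7, 165.3]
eef_rot: [-1.574, -0.003, 0.067]
wrist_force: [0.1, 0.1, 0.5]
finger_gap: 13.5
[ 492.6  -331.21  162.92] [-1.57 -0.    0.07] 13.63705886688999 [-0.79 -1.06 -0.59]
-2 [array([273.41,  71.48]), array([471.58, 263.21]), array([ 74.63, 262.33]), array([273.28, 149.2 ]), array([272.56, 515.85])]
0 [array([273.38,  87.6 ]), array([471.01, 278.26]), array([ 75.15, 277.37]), array([273.24, 166.99]), array([272.53, 531.35])]
2 [array([273.35, 103.63]), array([470.43, 293.23]), array([ 75.66, 292.33]), array([273.21, 184.67]), array([272.5 , 546.75])]
rel [ 52.34  -7.26 303.58] [  0.05 -12.16   0.04]
```

View pics/w9c.png

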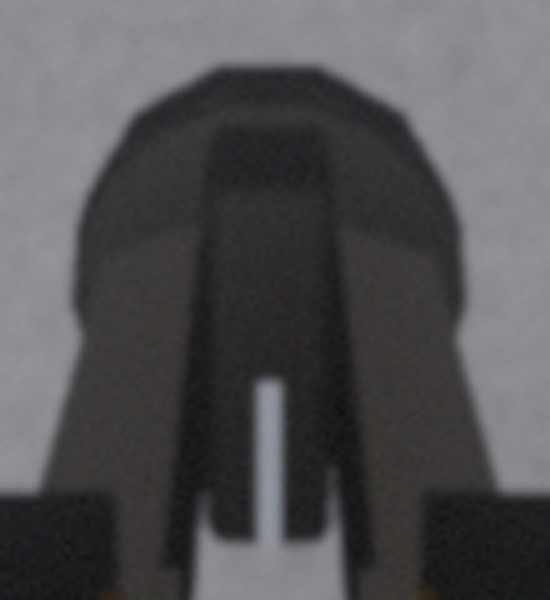

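```bash
python3 -m jog '[6,-1,40,0,-2,0, 12,-2,80,0,-4,0, 19,-3,120,0,-6,0, 26,-4,160,0,-8,0, 33,-4,200,0,-10,0, 40,-4,240,0,-12.2,0, 46,-4,275,0,-12.2,0, 51,-4,303,0,-12.2,0, 51,-4,303,0,-12.2,0, 51,-4,303,0,-12.2,0]' 5 40
python3 - <<'E'
from h import *
rel([522.8,-25.2,135],np.radians(16))
print(manip.read_state()['finger_gap'])
E
```

```text
clock: 14.15
eef_pos: [522.4, -24.2, 164.8]
eef_rot: [-1.57, 0.003, 0.282]
wrist_force: [0.1, -0.5, -0.4]
finger_gap: 14.0
rel [ 0.16 29.75 -1.08] [-0.07  0.18 -0.17]
13.986979272930538
```

```bash
python3 -m jog '[0,10,0,0,0,0, 0,20,-0.5,0,0,0, 0,29,-0.8,0,0,0, 0,29.5,-0.8,0,0,0, 0,29.5,-0.8,0,0,0]' 5 40
python3 - <<'E'
from h import *
s=shot('scene','s10.png');t=shot('top');w=shot('wrist','w10.png')
st=manip.read_state();print(st['eef_pos'],st['eef_rot'],st['wrist_force'])
u0,v0=195,150
im=cv2.resize(s['img'][v0:v0+70,u0:u0+80,::-1],None,fx=8,fy=8,interpolation=cv2.INTER_CUBIC)
# predicted stem tip & knob bottom centre
c,s_=np.cos(st['eef_rot'][2]),np.sin(st['eef_rot'][2])
k=np.array([st['eef_pos'][0]+1.7*c,st['eef_pos'][1]+1.7*s_,st['eef_pos'][2]-43])
for X,col in((k,(0,0,255)),([524.4,-24.7,82],(0,255,0))):
  q=(proj(s,X)-[u0,v0])*8+4;cv2.circle(im,tuple(int(a) for a in q),3,col,-1)
ring=[(proj(s,k+[24.5*np.cos(a),24.5*np.sin(a),0])-[u0,v0])*8+4 for a in np.linspace(0,2*np.pi,40)]
cv2.polylines(im,[np.int32(ring)],True,(0,0,255),1)
ring=[(proj(s,np.array([524.4,-24.7,60])+[16.4*np.cos(a),16.4*np.sin(a),0])-[u0,v0])*8+4 for a in np.linspace(0,2*np.pi,40)]
cv2.polylines(im,[np.int32(ring)],True,(0,255,0),1)
cv2.imwrite('pics/s10c.png',im)
E
```

```text
clock: 14.57
eef_pos: [522.9, -26.7, 136.2]
eef_rot: [-1.57, 0.002, 0.279]
wrist_force: [0.2, -0.9, -1.2]
finger_gap: 13.5
[523.51 -26.41 137.59] [-1.57 -0.    0.28] [0.46 1.09 0.4 ]
```

View pics/s10c.png

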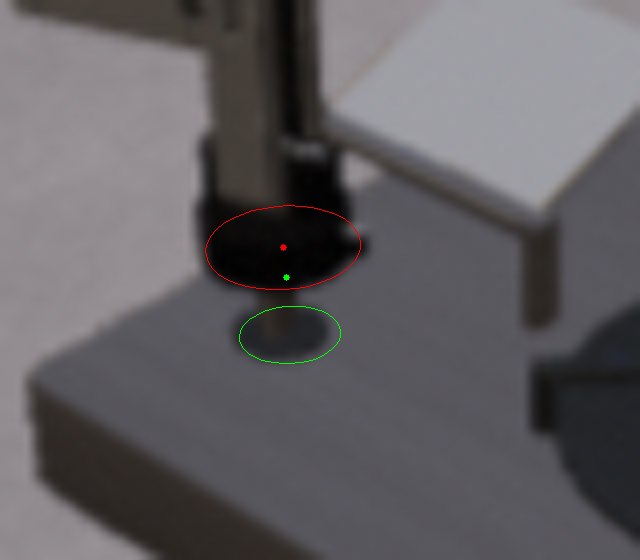

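View pics/w10.png

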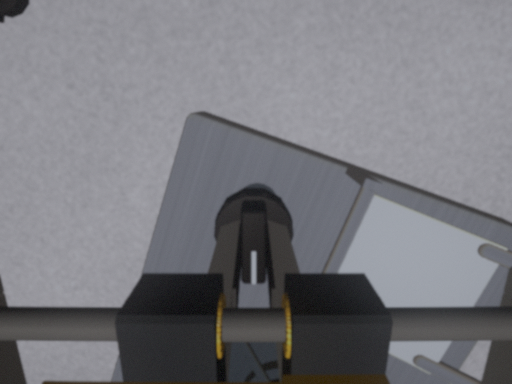

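```bash
python3 - <<'E'
from h import *
P=[]
for i in range(12):
  manip.camera('top');st=manip.read_state();P.append(np.r_[st['eef_pos'],np.degrees(st['eef_rot']),st['wrist_force']])
P=np.array(P);print(P.mean(0),P.std(0))
m=P.mean(0);ya=np.radians(m[5]);k=m[:2]+1.7*np.array([np.cos(ya),np.sin(ya)])
e=np.array([524.4,-24.7])-k;print('knob',k,'err tool x',e@[np.cos(ya),np.sin(ya)],'tool z',e@[-np.sin(ya),np.cos(ya)])
E
```

```text
[523.43 -26.19 137.51 -90.01  -0.02  16.04   0.13   0.14  -0.15] [0.07 0.06 0.14 0.01 0.01 0.01 0.6  0.44 0.4 ]
knob [525.07 -25.73] err tool x -0.35724138974083564 tool z 1.16950074755149
```

```bash
python3 -m jog '[-0.4,3,1.2,0,0,0, -0.4,7,1.2,0,0,0, -0.4,10,1.2,0,0,0, -0.4,12,1.2,0,0,0, -0.4,14,1.2,0,0,0, -0.4,16,1.2,0,0,0, -0.4,16,1.2,0,0,0, -0.4,16,1.2,0,0,0]' 5 40
python3 - <<'E'
from h import *
P=[]
for i in range(6):
  s=shot('scene','s11.png') if i==5 else manip.camera('top');st=manip.read_state();P.append(np.r_[st['eef_pos'],np.degrees(st['eef_rot']),st['wrist_force'],st['moment']])
print(np.array(P).mean(0))
cv2.imwrite('pics/s11c.png',cv2.resize(s['img'][150:220,195:275,::-1],None,fx=8,fy=8,interpolation=cv2.INTER_CUBIC))
E
```

```text
clock: 15.98
eef_pos: [522.7, -25.1, 121.5]
eef_rot: [-1.571, 0.0, 0.28]
wrist_force: [-2.0, 0.1, 3.3]
finger_gap: 13.6
[522.66 -25.12 121.49 -90.    -0.01  16.04  -2.23   0.37   3.96   0.14
   0.53   0.01]
```

View pics/s11c.png

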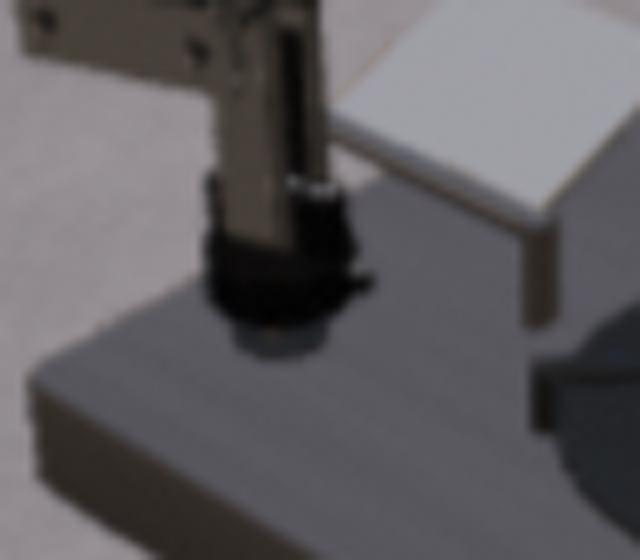

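```bash
python3 -m jog '[-0.8,0,0,0,0,0, -0.8,1,0,0,0,0, -0.8,2,0,0,0,0, -0.8,3,0,0,0,0, -0.8,3,0,0,0,0]' 5 40
python3 - <<'E'
from h import *
P=[]
for i in range(5):
  s=manip.camera('top');st=manip.read_state();P.append(np.r_[st['eef_pos'],np.degrees(st['eef_rot']),st['wrist_force'],st['moment']])
print(np.array(P).mean(0))
E
```

```text
clock: 16.7
eef_pos: [521.6, -25.3, 117.8]
eef_rot: [-1.57, 0.001, 0.28]
wrist_force: [-2.4, 1.5, -0.3]
finger_gap: 13.8
[521.59 -25.32 117.92 -89.98   0.05  16.04  -2.71   0.72  -1.88   0.22
   0.57   0.  ]
```

```bash
python3 -m jog '[-0.8,0,0,0,0,0, -0.8,2,0,0,0,0, -0.8,4,0,0,0,0, -0.8,5,0,0,0,0, -0.8,5,0,0,0,0]' 5 40
python3 - <<'E'
from h import *
P=[]
for i in range(5):
  s=manip.camera('top');st=manip.read_state();P.append(np.r_[st['eef_pos'],np.degrees(st['eef_rot']),st['wrist_force'],st['moment']])
print(np.array(P).mean(0))
E
```

```text
clock: 17.37
eef_pos: [521.2, -25.6, 113.1]
eef_rot: [-1.571, -0.0, 0.28]
wrist_force: [-0.7, 1.4, -0.9]
finger_gap: 13.7
[521.16 -25.62 113.26 -90.01  -0.    16.04  -0.79   0.98  -0.93   0.16
   0.12   0.  ]
```

```bash
python3 -m jog '[0,2,0,0,0,0, 0,3,0,0,0,0, 0,4,0,0,0,0, 0,5,0,0,0,0, 0,6,0,0,0,0, 0,6,0,0,0,0]' 5 50
python3 - <<'E'
from h import *
P=[]
for i in range(5):
  s=shot('scene','s12.png');st=manip.read_state();P.append(np.r_[st['eef_pos'],np.degrees(st['eef_rot']),st['wrist_force'],st['moment']])
print(np.array(P).mean(0))
E
```

```text
clock: 18.12
eef_pos: [521.2, -25.6, 107.4]
eef_rot: [-1.571, -0.0, 0.28]
wrist_force: [-1.6, -0.1, 5.8]
finger_gap: 13.5
[521.24 -25.58 107.51 -90.01  -0.02  16.04  -2.03   1.51   5.19   0.32
   0.39   0.03]
```

```bash
python3 -m jog '[0,1,0,0,0,0, 0,2,0,0,0,0, 0,3,0,0,0,0, 0,3.5,0,0,0,0, 0,3.5,0,0,0,0, 0,3.5,0,0,0,0]' 5 50
python3 - <<'E'
from h import *
P=[]
for i in range(5):
  s=shot('scene','s13.png');st=manip.read_state();P.append(np.r_[st['eef_pos'],np.degrees(st['eef_rot']),st['wrist_force'],st['moment']])
print(np.array(P).mean(0))
cv2.imwrite('pics/s13c.png',cv2.resize(s['img'][120:240,170:310,::-1],None,fx=5,fy=5,interpolation=cv2.INTER_CUBIC))
E
```

```text
clock: 18.87
eef_pos: [521.4, -25.6, 104.8]
eef_rot: [-1.571, -0.001, 0.28]
wrist_force: [-6.7, 0.7, 14.0]
finger_gap: 13.7
[521.37 -25.58 104.79 -90.02  -0.05  16.04  -5.41   1.83  13.76   0.36
   1.17   0.03]
```

View pics/s13c.png

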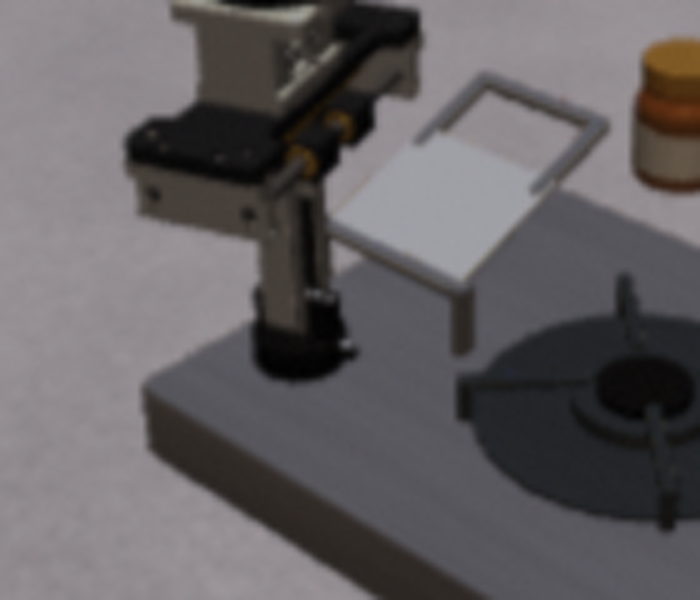

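```bash
python3 - <<'E'
from h import *
s=shot('scene');
for th in('jar','tin','carton'): print(th,onz(s,manip.tip_of(th,s)[0]['xy'],0))
st=manip.read_state();print(st['wrist_force'],st['eef_pos'],st['finger_gap'],st['clock'])
print(manip.sign_off())
E
```

```text
jar [510.96 356.07   0.  ]
tin [ 721.  -299.6    0. ]
carton [701.79 321.13   0.  ]
[-4.92  1.34 14.78] [521.37 -25.59 104.78] 13.755270639733181 19.3167
the job is handed in; nothing more can be done
None
```

I swung the guard over to its stop by its bar handle and let go; the later pictures show it still open. I then gripped the largest knob, turned it so its nose faced the stem's flat (about 16°), slid it home and pressed the stem down. I handed the job in at 19.3 s, still holding the knob pressed in with a 50 N grip setting.

**Last checks:**
- **Height:** the tool was at z = 104.8 mm. With the knob fully home and the stem on its stop I expected about 105 mm.
- **Push:** the upward force was about 14–15 N, against about 8 N for the spring alone, which fits the stem being on its stop.
- **Grip:** the finger gap was 13.8 mm on the 14 mm grip bar.
- **Groceries:** jar, tin and carton were found within 10 mm of their first positions, about the spread of those estimates.

**What did not fully agree:**
- A sideways load of about 5 N remains along x. The knob went on with the tool about 1.5 mm further towards −x than my camera estimate of the stem.
- Bore depth and stem travel were worked out from tool height and force, not seen directly. They assume the knob did not slip in the fingers.

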